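Turn the parts carousel to bring the wooden ring to the front

TASK

Turn the parts carousel by pushing the lugs on its rim with the fingertips until the well with the wooden ring stands squarely at the front, in line with the fixed tongue that sticks out of the carousel's foot, and leave it standing there. Nothing is picked up: do not touch the wooden pieces, which must ride round in their wells, and leave the other things on the table where they are.

Things in the scene. Friction and masses are not known exactly. Their poses are not given: they have to be found in the camera images.
- foot: fixed dark steel foot of the carousel: a 190 mm disc, 10 mm high, hidden under the turntable, with one flat tongue, 36 mm wide and 8 mm high, sticking out from under it, its rounded end 183 mm from the centre. Origin at the carousel's centre, on the table. The tongue points along the foot's own -x axis, roughly towards the robot, and marks the front.
- turntable: round grey turntable, 248 mm across, disc from z = 14 to 26 mm. Turns both ways without end about its vertical axis, light friction (about 0.1 N m), stays where left. Origin on the axis at table level, z up. Six round wells (black collars, 53 mm outside, 47 mm inside, 7 mm high) have centres 72 mm from the axis at 0, 60, 120, 180, 240, 300 degrees from the turntable's own x axis.
- lug (a point): top centre of one of the turntable's six equal finger lugs, the one at 30 degrees from the turntable's x axis (the others at 90, 150, 210, 270, 330). Lugs are upright black pins, 12 mm thick, 30 mm tall (z = 26 to 56 mm), on the rim 115 mm from the axis, midway between the wells. Push a lug sideways to turn the turntable.
- front_place (a point): fixed point of the foot: where the centre of the front well comes to stand, 72 mm from the axis on the tongue's side, at the height of the turntable's top (z = 0.026 m).
- ring_piece: the wooden ring: 40 mm across, 22 mm hole, 16 mm high, loose in one of the wells. Origin at the centre of its underside; z up.
- disc_piece: solid wooden disc 40 mm across, 16 mm high, loose in another well. Origin at the centre of its underside.
- square_piece: square wooden block 30 x 30 x 16 mm, loose in another well. Origin at the centre of its underside.
- cross_piece: wooden plus-shaped piece, 40 x 40 mm over its 14 mm wide arms, 16 mm high, loose in another well. Origin at the centre of its underside.
- bar_piece: wooden bar 40 x 14 x 16 mm, loose in another well. Origin at the centre of its underside.
- tape_dispenser: dark desk tape dispenser, 52 x 177 x 98 mm, loose on the table, to be left alone. Origin at the centre of its underside, long side along its y.
- pencil: pencil lying on the table, 112 mm long, 7 mm thick, to be left alone. Origin at its middle, underside.
- pen: white pen lying on the table, 145 mm long, 9 mm thick, to be left alone. Origin at its middle, underside.
- piece_0: small painted wedge-shaped game piece, 22 x 22 x 13 mm, on the table beyond the bag sealer, to be left alone. Origin at its underside.
- wedge_1: small painted wedge-shaped game piece, 22 x 22 x 13 mm, on the table left of the carousel, to be left alone. Origin at its underside.
- wedge_2: a second such wedge beside it, to be left alone. Origin at its underside.
Things that resemble listed ones, but are neither listed nor needed, are in the scene too. What is shaped like the cross_piece but green is not meant. Leave any pink look-alike of the square_piece alone.

How it is judged:
On the way:
1. the fingers push the turntable (contact force between the fingers and turntable above 0.2 N), for 0.1 s.
At the end, for the whole second after the job is handed in: the ring's centre is within 14 mm (horizontally) of the front place, 72 mm from the axis on the tongue's side; the turntable is at rest; all five wooden pieces lie flat in their wells; the other things are within 20 mm of where they stood (horizontal distance between ring_piece and front_place below 0.014 m and angular speed of turntable below 0.05 rad/s and horizontal distance between ring_piece and turntable between 0.062 and 0.082 m and height (world z) of each of ring_piece, disc_piece, square_piece, cross_piece, bar_piece below 0.031 m and angle between each of ring_piece, disc_piece, square_piece, cross_piece, bar_piece's own z axis and vertical below 0.15 rad and horizontal distance between disc_piece and turntable between 0.062 and 0.082 m and horizontal distance between square_piece and turntable between 0.062 and 0.082 m and horizontal distance between cross_piece and turntable between 0.062 and 0.082 m and horizontal distance between bar_piece and turntable between 0.062 and 0.082 m and distance of each of tape_dispenser, pencil, pen, piece_0, wedge_1, wedge_2 from where it was at the start of the episode below 0.02 m); the robot touches nothing.
It fails at once if a wooden piece is lifted out of its well (height (world z) of any of ring_piece, disc_piece, square_piece, cross_piece, bar_piece above 0.036 m).
It fails at once if the fingers or the arm touch a wooden piece (contact force between any of the fingers, the arm and ring_piece above 0.5 N or contact force between any of the fingers, the arm and disc_piece above 0.5 N or contact force between any of the fingers, the arm and square_piece above 0.5 N or contact force between any of the fingers, the arm and cross_piece above 0.5 N or contact force between any of the fingers, the arm and bar_piece above 0.5 N).
It fails at once if another thing on the table is pushed away (distance of any of tape_dispenser, pencil, pen, piece_0, wedge_1, wedge_2 from where it was at the start of the episode above 0.02 m).
It also fails if it takes over 51 s, if anything falls off the work surface, if the arm or the gripper's body presses on something with over 40 N, if the wrist force passes 120 N, or if a joint passes its speed limit or range.

ROBOT

A 6-joint arm with a two-finger parallel gripper is mounted at the origin on a cart in front of the work surface, level with it; the furniture and walls round the work are solid. World frame = base frame: x ahead of the robot, y to its left, z up, the work surface at z = 0. Lengths are in m, angles in rad, forces in N, time in s.
With the tool pointing down it reaches from about 0.275 to 0.775 m from the base axis. Payload 14.6 kg.
Tool frame: the origin (TCP) lies between the finger pads; the fingertips stand 25 mm ahead of it and the grasp point (between the pads) lies 6 mm ahead of it; z points along the fingers, x is the direction in which the jaws open and shut, and the axes are right-handed (so a half turn about z gives the same grasp; the last joint's range is limited). The gripper opens to 85 mm and grips with 20 to 120 N. Pads are 22 mm wide; open, the fingers measure 114 mm over their backs; the gripper's body (76 mm by 85 mm) begins 54 mm behind the grasp point. The pads swing forward as they close: fully open they stand 13 mm farther back than shut.
Start: joints at [0.959, 0.263, -0.048, 1.259, 0, 1.415], TCP at [0.232, 0.471, 0.235] pointing down, gripper open.
Joint ranges: [-2.65, 2.65], [-0.89, 1.7], [-1.18, 1.37], [-2.13, 2.11], [-1.35, 1.29], [-3.14, 3.14]. Speed limits (rad/s): [1.89, 1.89, 2.57, 2.79, 3.14, 3.14].

INTERFACE

Orientations are given as a 3x3 rotation matrix whose columns are the frame's x, y, z axes.
In Python, from bench import state, viewer, ctrl gives the robot as it stands.
- The arm moves only by the tool carry_out, never from a script. Its argument "deltas" is text: rows parted by semicolons, each of 7 numbers parted by spaces: the opening in per cent of the stroke, from 0 (shut) to 100 (fully open), then the shift along the world's x, y, z in mm, then the turn, a rotation vector about the world's x, y, z in rad. A call has 1 to 10 rows; each row shifts and turns the commanded pose from where the row before left it; what a row does not reach is not made up. A row lasts 1/12 s, in which the tool goes at most 41.7 mm and 7.16 degrees, less where a joint would pass 70% of its speed; a pose out of reach is approached as far as the arm can. A call is refused whole if a number of a shift passes 41.7 or a number of a turn 0.125, either way. A call with a gripper value outside its range is refused whole. The fingers move at their own pace and stop on an object; "force" is the grip in N (left out, the last holds). Time passes only in rows, so rows that do not move let the fingers close. It gives the time, the measured TCP pose, the force and the opening at its end, in the units of the state.
- state(): the state, without advancing time (a new reading comes with each control period).
- viewer.read_camera(name): name is "side" or "top"; returns a dict with "frame" (400x640x3 uint8, red, green, blue), "K" (3x3 intrinsics, pixels), "distortion" ([k1, k2, p1, p2, k3] as OpenCV has them; the pictures are not rectified), "R" (3x3) and "t" (3): a world point X has camera coordinates R X + t. Camera axes: x right, y down, z forward; pixel columns grow to the right and rows downward; lengths in m; the calibration is good to about 2 mm. A picture is of the moment at which its call begins. There is no depth.
- ctrl.finish_job(): hands the job in, once; it reports no verdict.
The state is a dict: "t": time; "q": joint angles; "qd": joint speeds; "effort": joint torques, N m; "ee_pos": TCP position; "ee_rot": TCP orientation; "wrist_force": force on the tool from outside, world axes, zero at the start; "moment": the same for the moment, N m; "grip_width": finger opening in m.
Only numpy, scipy, OpenCV 4.12 (cv2) and the standard library are available. Lean on these libraries where they do the work, as an engineer would, in place of code of your own. Each camera call takes 0.05 s, during which the arm holds its last target. There are 200 camera calls.

## Working session

There is one attempt and no reset: what is moved stays moved. The work goes in short steps, Python scripts to look and compute and a tool call to move; the robot and the scene stay as the last step left them, time stands still between calls to the robot, and variables do not carry over. Pictures are saved under pics/ and viewed, about 8 in all and at most 12, crops included, and the job is handed in when it is done.

Besides the shell and the picture viewer there is one more tool, called as name(argument=value, ...) on one line, values as JSON. carry_out: Moves the arm, as the interface text tells. Its arguments: {"type":"object","properties":{"deltas":{"type":"string"},"force":{"type":"number"}},"required":["deltas"]}

```bash
mkdir -p pics
cat > h.py <<'E'
import numpy as np, cv2
from bench import state, viewer, ctrl
def cam(n):
    c=viewer.read_camera(n); c['R']=np.array(c['R']);c['t']=np.array(c['t']);c['K']=np.array(c['K']);c['distortion']=np.array(c['distortion']);return c
def ray(c,px,z):
    u=cv2.undistortPoints(np.array(px,float).reshape(-1,1,2),c['K'],c['distortion']).reshape(-1,2)
    d=np.c_[u,np.ones(len(u))]@c['R']; o=-c['R'].T@c['t']
    return o+d*((z-o[2])/d[:,2])[:,None]
def proj(c,X):
    return cv2.projectPoints(np.array(X,float).reshape(-1,1,3),cv2.Rodrigues(c['R'])[0],c['t'],c['K'],c['distortion'])[0].reshape(-1,2)
def save(n,im,s=1):
    cv2.imwrite('pics/'+n,cv2.resize(im[...,::-1],None,fx=s,fy=s,interpolation=cv2.INTER_CUBIC))
E
python3 - <<'E'
from h import *
for n in('top','side'):
    c=cam(n); save(n+'0.png',c['frame'],1.25); print(n,-c['R'].T@c['t'],c['R'][2])
s=state();print(s['t'],s['ee_pos'],s['ee_rot'],s['wrist_force'],s['grip_width'])
E
```

```text
top [0.28552557 0.0031064  1.34725351] [ 0.15360517  0.00152138 -0.98813113]
side [0.07096657 0.98951007 0.4599162 ] [ 0.37046266 -0.86177694 -0.34655149]
0.1 [0.23145164 0.47096167 0.23478539] [[ 4.41127491e-01  8.97444297e-01 -5.19434253e-04]
 [ 8.97443962e-01 -4.41127780e-01 -7.85034881e-04]
 [-9.33661956e-04 -1.19862667e-04 -9.99999557e-01]] [ 0.33070426 -0.33345275  0.48788982] 0.08575751463719619
```

View pics/top0.png

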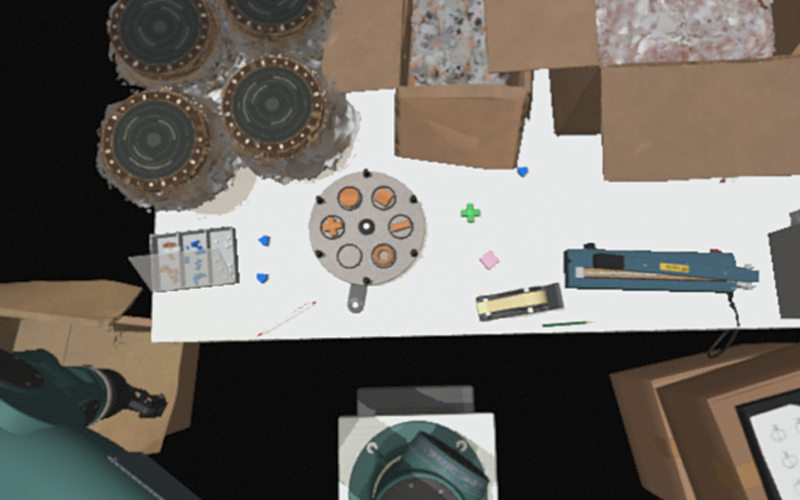

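View pics/side0.png

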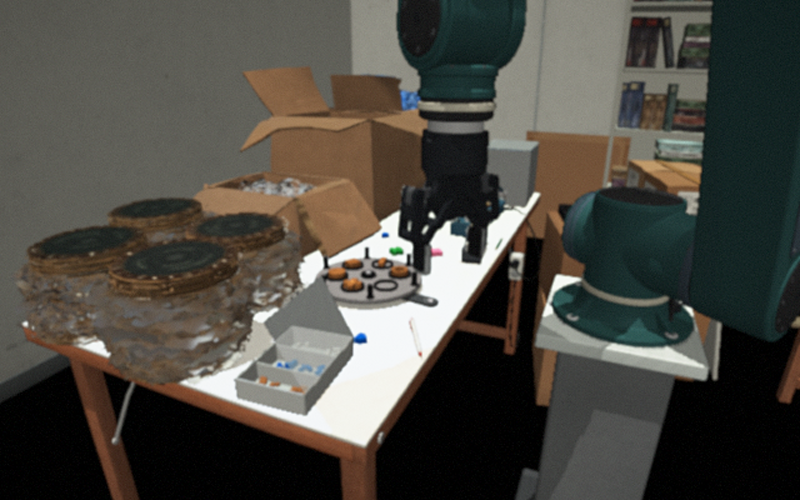

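```bash
cat >> h.py <<'E'
def orange(c):
    hsv=cv2.cvtColor(c['frame'],cv2.COLOR_RGB2HSV)
    m=cv2.inRange(hsv,(3,90,70),(22,255,255)); m[:120]=0;m[250:]=0;m[:,:235]=0;m[:,360:]=0
    n,l,s,ce=cv2.connectedComponentsWithStats(m)
    return [(s[i,4],ce[i]) for i in range(1,n) if s[i,4]>15]
E
python3 - <<'E'
from h import *
c=cam('top'); f=c['frame']
save('crop0.png',f[125:260,235:355],5 if 0 else 4.4)
for a,p in orange(c): print('orange',a,p.round(1),ray(c,p,0.042).round(4))
g=f.max(2); m=(g<60).astype(np.uint8); m[:125]=0;m[260:]=0;m[:,:235]=0;m[:,355:]=0
n,l,s,ce=cv2.connectedComponentsWithStats(m)
for i in range(1,n):
    if s[i,4]>5: print('dark',s[i],ce[i].round(1),ray(c,ce[i],0.05).round(4)[0,:2],ray(c,ce[i],0.008).round(4)[0,:2])
E
```

```text
orange 321 [341.  123.5] [[ 0.6948 -0.0353  0.042 ]]
orange 191 [278.9 157.1] [[0.6073 0.1311 0.042 ]]
orange 128 [306.4 157.1] [[0.6054 0.0586 0.042 ]]
orange 141 [265.1 180.6] [[0.5452 0.1678 0.042 ]]
orange 83 [320.1 180.3] [[0.5422 0.0238 0.042 ]]
orange 134 [306.1 203.5] [[0.4816 0.0614 0.042 ]]
dark [291 136   5   6  16] [293.  138.8] [0.6539 0.0926] [0.6658 0.0955]
dark [329 157   4   5  17] [330.4 159.3] [ 0.5959 -0.0045] [ 0.606  -0.0048]
dark [254 158   5   5  18] [255.6 159.9] [0.5993 0.1914] [0.6094 0.1975]
dark [288 176  11  11  49] [293.6 181. ] [0.5404 0.0926] [0.5487 0.0955]
dark [253 201   5   5  16] [254.9 202.8] [0.4858 0.1933] [0.4923 0.1995]
dark [329 200   5   5  15] [331.  202.3] [ 0.4822 -0.0032] [ 0.4885 -0.0034]
dark [292 223   4   4  14] [293.3 224.5] [0.4269 0.095 ] [0.4315 0.098 ]
```

View pics/crop0.png

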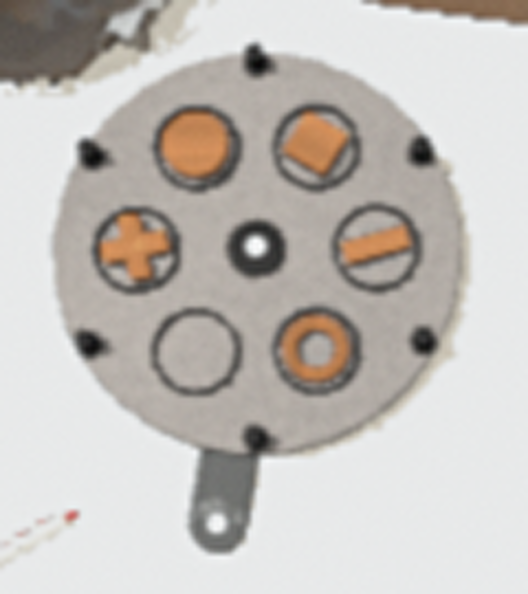

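The only ring is at (306,203) in the top image. Other things that could be mistaken for it are the empty collar (280,205), the hub (294,181) and the solid disc (279,157). The crop confirms the ring. The tongue hole is near (284,244), so the turntable must turn clockwise by about 38°. I'll push the front lug (293,224) towards +y.

```bash
cat >> h.py <<'E'
C=np.array([.5407,.0941])
def ang(p): d=np.array(p)[:2]-C; return np.degrees(np.arctan2(d[1],d[0]))%360
E
python3 - <<'E'
from h import *
c=cam('top'); f=c['frame']
hs=cv2.inRange(f,(60,60,60),(135,135,135)); hs[:227]=0;hs[252:]=0;hs[:,:276]=0;hs[:,296:]=0
ys,xs=np.nonzero(hs)
for r in range(228,250,3): 
    k=xs[ys==r]; 
    if len(k): p=ray(c,[[(k.min()+k.max())/2,r]],.008)[0]; print(r,k.min(),k.max(),p[:2].round(4),ang(p).round(1))
p=ray(c,[[284.3,243.9]],.008)[0];print('hole',p,ang(p))
print('ring',ang(ray(c,[[306.1,203.5]],.04)[0]))
E
```

```text
228 281 293 [0.4226 0.1148] 170.1
231 281 292 [0.4147 0.1162] 170.1
234 280 292 [0.4067 0.1176] 170.0
237 279 291 [0.3989 0.1203] 169.5
240 279 291 [0.391  0.1204] 170.0
243 279 290 [0.3831 0.1218] 170.0
246 279 289 [0.3752 0.1232] 170.0
249 282 287 [0.3673 0.122 ] 170.9
hole [0.38074108 0.12237571 0.008     ] 169.97546321044626
ring 208.96242476647674
```

carry_out(deltas="0 17 -38 0 0 0 0.046; 0 17 -38 0 0 0 0.046; 0 17 -38 0 0 0 0.046; 0 17 -38 0 0 0 0.046; 0 17 -38 0 0 0 0.046; 0 17 -38 0 0 0 0.046; 0 17 -38 0 0 0 0.046; 0 17 -38 0 0 0 0.046; 0 17 -38 0 0 0 0.046; 0 17 -38 0 0 0 0.046", force=20)

```text
t: 1.03
ee_pos: [0.4018, 0.0891, 0.2353]
ee_rot: [[-0.005, 1.0, 0.0], [1.0, 0.005, 0.0], [0.0, 0.0, -1.0]]
wrist_force: [1.4, 0.4, 0.4]
grip_width: 0.0004
```

Tongue 170°, ring 209°: turn −39°. I'll go beside the front lug and descend.

carry_out(deltas="0 9 -20 0 0 0 0; 0 10 -20 0 0 0 0; 0 0 0 -35 0 0 0; 0 0 0 -35 0 0 0; 0 0 0 -35 0 0 0; 0 0 0 -30 0 0 0; 0 0 0 -20 0 0 0; 0 0 0 -10 0 0 0; 0 0 0 -6 0 0 0; 0 0 0 0 0 0 0")

```text
t: 1.87
ee_pos: [0.42, 0.0512, 0.0634]
ee_rot: [[-0.003, 1.0, -0.002], [1.0, 0.003, 0.0], [0.0, -0.002, -1.0]]
wrist_force: [-0.9, 0.0, 0.2]
grip_width: -0.0
```

Run:
```python
from h import *
c=cam('side'); save('s1.png',c['frame'][180:270,230:400],4)
print(state()['ee_pos'],state()['wrist_force'])
R=115e-3
# tool-centre path: lug leading contact, tool centre at radius .119, offset 20.5 mm behind lug
for th in range(180,138,-5):
    t=np.radians(th); r=np.array([np.cos(t),np.sin(t)]); tg=np.array([np.sin(t),-np.cos(t)])
    print(th,(1000*(C+.119*r-.0205*tg)).round(1))
```

```text
[0.42049274 0.05117935 0.06418873] [ 0.13310796 -0.91894498  0.27674449]
180 [421.7  73.6]
175 [420.4  84. ]
170 [419.9  94.6]
165 [420.4 105.1]
160 [421.9 115.5]
155 [424.2 125.8]
150 [427.4 135.8]
145 [431.5 145.6]
140 [436.4 154.9]
```

View pics/s1.png

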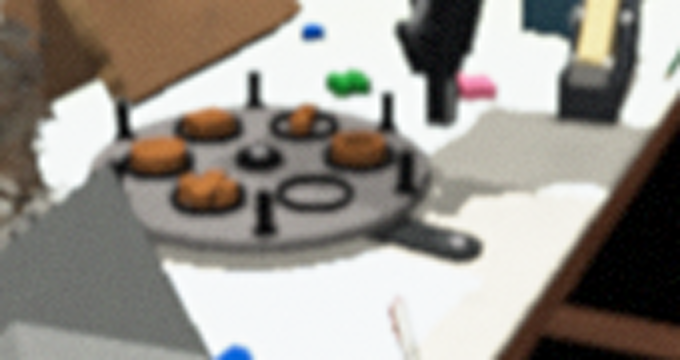

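The finger is clear, to the right of the front lug at (405,170) in the crop. Now push along the arc.

carry_out(deltas="0 1 12 0 0 0 0; 0 0 10 0 0 0 0; 0 -0.6 5.2 0 0 0 -0.0436; 0 -0.6 5.2 0 0 0 -0.0436; 0 -0.3 5.3 0 0 0 -0.0436; 0 -0.3 5.3 0 0 0 -0.0436; 0 0.3 5.3 0 0 0 -0.0436; 0 0.3 5.2 0 0 0 -0.0436; 0 0.7 5.2 0 0 0 -0.0436; 0 0.8 5.2 0 0 0 -0.0436")

```text
t: 2.75
ee_pos: [0.4223, 0.1158, 0.065]
ee_rot: [[0.34, 0.94, 0.001], [0.94, -0.34, 0.0], [0.001, 0.001, -1.0]]
wrist_force: [0.0, -0.0, -0.7]
grip_width: 0.0001
```

```bash
cat >> h.py <<'E'
def lugs(c):
    f=c['frame'];m=(f.max(2)<60).astype(np.uint8)
    n,l,s,ce=cv2.connectedComponentsWithStats(m)
    for i in range(1,n):
        if 5<s[i,4]<40:
            p=ray(c,ce[i],.05)[0]; r=np.hypot(*(p[:2]-C))
            if .105<r<.125: print('lug',ang(p).round(1),r.round(4))
    for a,p in orange(c):
        q=ray(c,p,.042)[0]; r=np.hypot(*(q[:2]-C))
        if r<.09: print('orange',a,p.round(0),ang(q).round(1),r.round(4))
E
python3 - <<'E'
from h import *
c=cam('top'); lugs(c); print(state()['ee_pos'],state()['wrist_force'])
E
```

```text
lug 359.3 0.1132
lug 299.1 0.1131
lug 59.0 0.1133
lug 239.0 0.1139
lug 191.3 0.1189
orange 189 [279. 157.] 29.0 0.0764
orange 129 [306. 157.] 331.5 0.0738
orange 83 [320. 180.] 271.2 0.0703
orange 139 [306. 204.] 208.3 0.0673
[0.4224682  0.11636094 0.06498894] [-0.37076177 -0.49010262  0.292378  ]
```

The turntable has not moved, so I'll look.

Run:
```python
from h import *
c=cam('top'); a=cv2.resize(c['frame'][125:265,235:355],None,fx=3.3,fy=3.3,interpolation=cv2.INTER_CUBIC)
c=cam('side'); b=cv2.resize(c['frame'][150:270,230:400],(396,280),interpolation=cv2.INTER_CUBIC)
b=cv2.copyMakeBorder(b,0,a.shape[0]-280,0,0,cv2.BORDER_CONSTANT)
save('m2.png',np.hstack([a,b]))
for z in(.02,.04,.06):print(z,((proj(c,[[*state()['ee_pos'][:2],z]])[0]-[230,150])*[396/170,280/120])+[a.shape[1],0])
```

```text
0.02 [630.04246473 193.01022735]
0.04 [630.25762682 177.31761122]
0.06 [630.47497027 161.4047724 ]
```

View pics/m2.png

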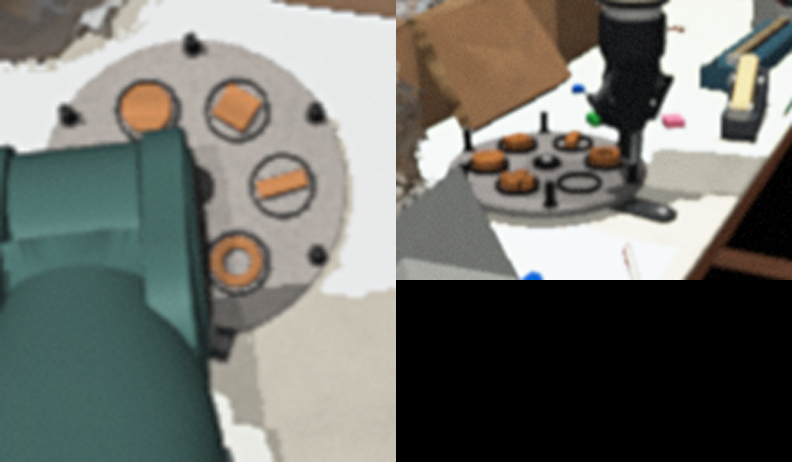

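Run:
```python
from h import *
c=cam('side'); f=c['frame'][175:255,290:370]; save('s3.png',f,7)
P=lambda X:((proj(c,[X])[0]-[290,175])*7).round(0)
e=state()['ee_pos']
for z in(.026,.04,.056,.09):print(z,'tcp',P([*e[:2],z]),'lug180',P([.4265,.0945,z]),'lug160',P([*(C+.114*np.array([np.cos(2.79),np.sin(2.79)])),z]),'lug120',P([.484,.193,z]))
print(state()['t'],state()['q'])
```

```text
0.026 tcp [284. 390.] lug180 [294. 368.] lug160 [238. 403.] lug120 [ 51. 442.]
0.04 tcp [284. 357.] lug180 [294. 335.] lug160 [238. 369.] lug120 [ 50. 407.]
0.056 tcp [285. 319.] lug180 [295. 298.] lug160 [239. 331.] lug120 [ 49. 368.]
0.09 tcp [286. 236.] lug180 [296. 217.] lug160 [239. 248.] lug120 [ 47. 282.]
2.95 [ 8.00303721e-02  2.46897007e-01 -5.80753420e-01  7.42327374e-01
 -4.39333343e-05  4.23362021e-01]
```

View pics/s3.png

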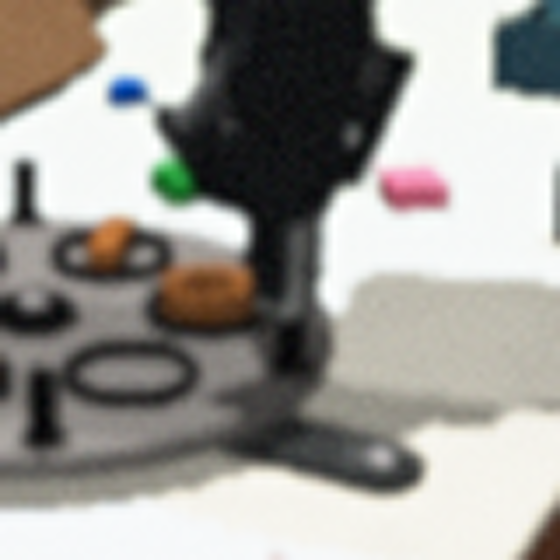

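Run:
```python
from h import *
c=cam('side')
for z in(.026,.04,.05,.06):print(z,(proj(c,[[.4205,.0512,z]])[0]-[230,180])*4)
```

```text
0.026 [438.25486236 168.71549521]
0.04 [438.66475124 150.63884631]
0.05 [438.95902161 137.62519961]
0.06 [439.25453282 124.52623833]
```

The s1 pixel puts the fingertip at z≈0.060, not 0.040, so it passed above the lug. I'll go back, descend lower just outside the rim, and check the tip height.

carry_out(deltas="0 0 0 20 0 0 0; 0 -6 -16 0 0 0 0.087; 0 -6 -16 0 0 0 0.087; 0 -6 -16 0 0 0 0.087; 0 -1 -16 0 0 0 0.087; 0 0 0 -20 0 0 0; 0 0 0 -10 0 0 0; 0 0 0 -10 0 0 0; 0 0 0 0 0 0 0; 0 0 0 0 0 0 0")

```text
t: 3.83
ee_pos: [0.4026, 0.0509, 0.0442]
ee_rot: [[-0.003, 1.0, -0.001], [1.0, 0.003, -0.0], [-0.0, -0.001, -1.0]]
wrist_force: [-0.5, 0.6, 0.5]
grip_width: 0.0
```

Run:
```python
from h import *
c=cam('side'); save('s4.png',c['frame'][170:260,290:380],6)
s=state();e=s['ee_pos'];print(e,s['wrist_force'],s['t'],s['grip_width'])
for z in(.0,.02,.03,.04,.05,.06):print(z,((proj(c,[[*e[:2],z]])[0]-[290,170])*6).round(0))
```

```text
[0.40294863 0.05099059 0.04458958] [ 0.62277468  0.78641598 -0.10144839] 3.8833 1.7057704064230395e-05
0.0 [331. 369.]
0.02 [332. 331.]
0.03 [332. 311.]
0.04 [333. 292.]
0.05 [334. 272.]
0.06 [334. 252.]
```

View pics/s4.png

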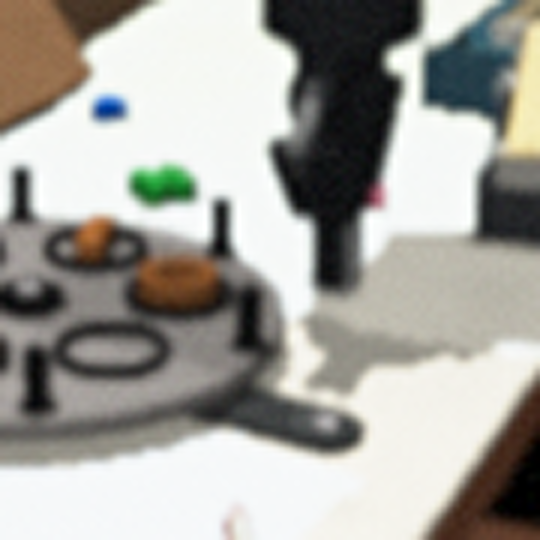

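The tip reads at row 290, which is z≈0.042, level with the TCP. Another 8 mm down gives about 0.035. Then move in and push.

carry_out(deltas="0 9 0 -8 0 0 0; 0 10 0 0 0 0 0; 0 0 10 0 0 0 0; 0 0 10 0 0 0 0; 0 -0.6 5.2 0 0 0 -0.0436; 0 -0.6 5.2 0 0 0 -0.0436; 0 -0.3 5.3 0 0 0 -0.0436; 0 -0.3 5.3 0 0 0 -0.0436; 0 0 0 0 0 0 0; 0 0 0 0 0 0 0")

```text
t: 4.72
ee_pos: [0.42, 0.0928, 0.0363]
ee_rot: [[0.169, 0.986, -0.0], [0.986, -0.169, 0.0], [0.0, -0.0, -1.0]]
wrist_force: [0.1, 0.7, -0.9]
grip_width: 0.0002
```

Run:
```python
from h import *
c=cam('top'); lugs(c); print(state()['ee_pos'],state()['wrist_force'],state()['t'])
```

```text
lug 351.0 0.1135
lug 50.5 0.1136
lug 290.8 0.113
lug 230.7 0.114
orange 192 [282. 155.] 21.3 0.0762
orange 128 [309. 159.] 323.5 0.0731
orange 26 [265. 171.] 67.9 0.0793
orange 85 [320. 184.] 262.8 0.0696
[0.42001102 0.09248047 0.03625192] [-0.219272   -0.40846418  0.50816178] 4.7667
```

The turntable is now following the finger (−8.4°), with about 31° left.

carry_out(deltas="0 0.3 5.3 0 0 0 -0.0436; 0 0.3 5.3 0 0 0 -0.0436; 0 0.7 5.2 0 0 0 -0.0436; 0 0.8 5.2 0 0 0 -0.0436; 0 1.1 5.2 0 0 0 -0.0436; 0 1.2 5.1 0 0 0 -0.0436; 0 1.6 5 0 0 0 -0.0436; 0 1.6 5 0 0 0 -0.0436; 0 2 4.9 0 0 0 -0.0436; 0 0 0 0 0 0 0")

```text
t: 5.6
ee_pos: [0.4299, 0.1387, 0.0362]
ee_rot: [[0.535, 0.845, 0.0], [0.845, -0.535, 0.0], [0.0, -0.0, -1.0]]
wrist_force: [-0.2, -0.7, 0.9]
grip_width: 0.0003
```

Run:
```python
from h import *
c=cam('top'); lugs(c); print(state()['ee_pos'],state()['wrist_force'],state()['t'])
```

```text
lug 29.1 0.1138
lug 328.8 0.1129
lug 268.9 0.113
lug 208.7 0.1133
orange 191 [293. 153.] 0.5 0.0756
orange 131 [316. 167.] 301.7 0.0718
orange 79 [316. 194.] 240.3 0.0685
orange 103 [294. 207.] 179.8 0.0671
[0.42976656 0.13840359 0.03616999] [-0.22386187  0.29893524 -0.23855297] 5.65
```

Another 9° to go.

carry_out(deltas="0 2 4.9 0 0 0 -0.0436; 0 2.3 4.7 0 0 0 -0.0436; 0 2.4 4.7 0 0 0 -0.0436; 0 1.4 2.6 0 0 0 -0.025; 0 0 0 0 0 0 0; 0 -3 -5 0 0 0 0; 0 -8 -5 0 0 0 0; 0 -4 0 20 0 0 0; 0 0 0 35 0 0 0; 0 0 0 35 0 0 0")

```text
t: 6.48
ee_pos: [0.4207, 0.1442, 0.1268]
ee_rot: [[0.659, 0.752, -0.003], [0.752, -0.659, -0.0], [-0.002, -0.002, -1.0]]
wrist_force: [1.0, 0.2, -0.2]
grip_width: 0.0002
```

carry_out(deltas="0 0 0 35 0 0 0; 0 -10 36 20 0 0 0; 0 -10 38 0 0 0 0; 0 -10 38 0 0 0 0; 0 -15 38 0 0 0 0; 0 -15 38 0 0 0 0; 0 -15 38 0 0 0 0; 0 -15 38 0 0 0 0; 0 0 0 0 0 0 0; 0 0 0 0 0 0 0")

```text
t: 7.32
ee_pos: [0.3317, 0.409, 0.1804]
ee_rot: [[0.656, 0.754, -0.001], [0.754, -0.656, -0.001], [-0.001, -0.0, -1.0]]
wrist_force: [-0.1, -0.7, 0.4]
grip_width: 0.0003
```

Run:
```python
from h import *
c=cam('top'); lugs(c); print(state()['ee_pos'],state()['wrist_force'],state()['t'])
save('t5.png',c['frame'],1.25)
```

```text
lug 20.4 0.1145
lug 321.0 0.1135
lug 80.5 0.1131
lug 260.4 0.1128
lug 140.7 0.1136
lug 200.6 0.1144
orange 193 [297. 154.] 352.5 0.0753
orange 138 [271. 164.] 49.3 0.0756
orange 130 [318. 170.] 293.4 0.0719
orange 83 [314. 197.] 231.3 0.0675
orange 137 [288. 207.] 168.3 0.0682
[0.33232678 0.40795072 0.18052883] [ 0.21832241 -0.23509446  0.08861025] 7.3667
```

View pics/t5.png

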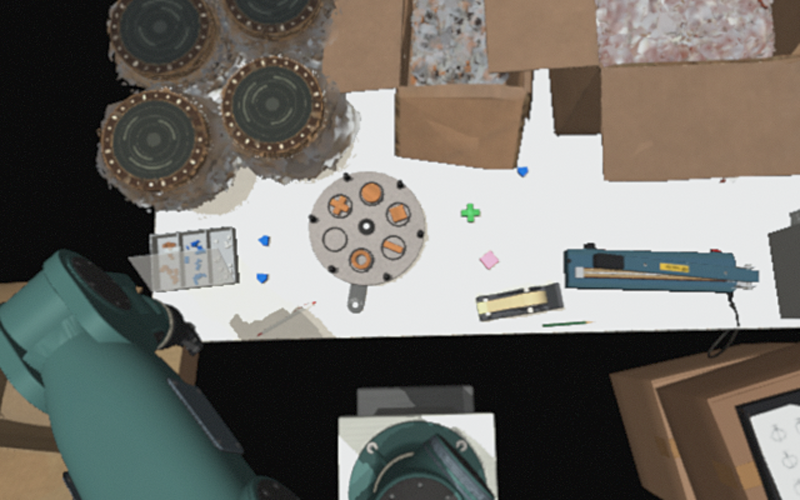

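The lugs put the front well at 170.6° and the tongue is at 170.0°. The ring is in line with the tongue, every piece is in its well, the other things have not moved and the arm is clear.

```bash
python3 -c "
from h import *
print(ctrl.finish_job())"
```

```text
the job is handed in; nothing more can be done
None
```

I turned the carousel about 39° clockwise by pushing its front lug with the closed fingertips, backed the arm off and handed the job in; no verdict was reported.

- **Final position:** in the last top picture the ring's well stands at 170.6° by the lugs, and the tongue is at 170.0°. The ring's own colour blob read 168.3° at 68 mm from the axis. That puts its centre roughly 4–5 mm from the front place, inside the 14 mm limit.
- **Everything else:** by eye in that picture, all five wooden pieces are in their wells and the other things on the table have not moved. The arm is clear. The job took about 7.4 s of the 51 s.
- **What went wrong on the way:** the first push missed, passing over the lug. The cameras showed the fingertips about level with the TCP rather than the stated 25 mm ahead of it. I went back, came in 29 mm lower and the second push turned it.

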